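# Hang a pattern plate on the reading rail with an S-hook

### The arm

A 6-joint arm with a two-finger parallel gripper is mounted at the origin on the work surface. World frame = base frame: x ahead of the robot, y to its left, z up, the work surface at z = 0. Lengths are in mm, angles in rad, forces in N, time in s.
With the tool pointing down it reaches from about 350 to 775 mm from the base axis. Payload 7.3 kg.
Tool frame: the origin (TCP) lies on the centre line of the jaws, within the pads' length; the fingertips stand 17 mm ahead of it and the grasp point (between the pads) lies 2 mm behind it; z points along the fingers, y is the line along which they close (so a half turn about z gives the same grasp; the last joint's range is limited). The gripper opens to 92 mm and grips with 3 to 60 N. Pads are 19 mm wide; open, the fingers measure 130 mm over their backs; the gripper's body (75 mm by 190 mm) begins 47 mm behind the grasp point.
Start: joints at [-1.292, 0.342, 1.524, -0, 1.275, -0.146], TCP at [216.397, -478.349, 223.241] pointing down, gripper open.
Joint ranges: [-2.53, 2.53], [-0.77, 2.02], [0.04, 2.7], [-1, 4.14], [0.28, 2.66], [-3.11, 3.11]. Speed limits (rad/s): [2.57, 2.57, 3.14, 3.14, 3.14, 3.14].

### API

Orientations are given as [roll, pitch, yaw] about the fixed x, y, z axes, in that order (R = Rz(yaw) Ry(pitch) Rx(roll)).
In Python, from plant import bot gives the robot as it stands. The module is installed in compiled form; this text tells all that it offers.
- The arm moves only by the shell command python3 -m pendant 'ROWS'. ROWS is JSON, a list of rows, each a list of 3 entries, a list of its own where there are three numbers: the shift along the world's x, y, z as a fraction of full scale, then the turn, a rotation vector about the world's x, y, z as a fraction of full scale, then the opening, from -1 (shut) to 1 (fully open), so that 0 is half open. In form: [[[tx, ty, tz], [rx, ry, rz], claw], ...]. A call has exactly 10 rows; each row shifts and turns the commanded pose from where the row before left it; what a row does not reach is not made up. Full scale, the value 1, is 30 mm for a shift and 0.12 rad for a turn. A row lasts 1/12 s, in which the tool goes at most 41.7 mm and 7.16 degrees, less where a joint would pass 70% of its speed; a pose out of reach is approached as far as the arm can. A call with a number of a shift or a turn outside -1 to 1 is refused whole. A call with a gripper value outside its range is refused whole. The fingers move at their own pace and stop on an object; the grip force is fixed at half the most. Time passes only in rows, so rows that do not move let the fingers close, or fill a call up. It gives the time, the measured TCP pose, the force, the opening and the grip force at its end, in the units of the state.
- bot.get_obs(): the state, without advancing time (a new reading comes with each control period).
- bot.capture(name): name is "side" or "top"; returns the picture (480x640x3 uint8, blue, green, red); there is no depth.
- bot.camera_params(name): a dict with "fovy" (degrees; the focal length in pixels is half the picture's height over the tangent of half this angle, whatever the lens; pixels are square), "cx", "cy" (the principal point, pixels), "distortion" ([k1, k2, p1, p2, k3] as OpenCV has them; the pictures are not rectified), "camera_from_world" (4x4, takes a point from world to camera coordinates). Camera axes: x right, y down, z forward; pixel columns grow to the right and rows downward; lengths in mm; the calibration is good to about 2 mm. A picture is of the moment at which its call begins. camera_params takes no time and is no camera call.
- bot.close_job(): hands the job in; it is judged then, once.
The state is a dict: "time": time; "joint_positions": joint angles; "dq": joint speeds; "tau": joint torques, N m; "tool_pos": TCP position; "tcp_rot": TCP orientation; "contact_force": force on the tool from outside, world axes, zero at the start; "moment": the same for the moment, N m; "grip_width": finger opening in mm; "finger_force": force on a finger pad.
Only numpy, scipy, OpenCV 4.12 (cv2) and the standard library are available. Lean on these libraries where they do the work, as an engineer would, in place of code of your own. Each camera call takes 0.05 s, during which the arm holds its last target. There are 200 camera calls.

### The job

Take the loose S-hook off the rail, pass its lower end through the hole in the hanging tab of the blue-banded pattern plate in the slotted block, lift the plate out by the hook and hang it from the rail, so that hook and plate hang free and have stopped swinging. Be gentle, the enamel chips and the tab bends: feel for the hole with a light touch, never push, pull or set down hard, and keep the gripper itself off the plate. Leave the other plates and things on the table as they are.

Things in the scene. Friction and masses are not known exactly. Their poses are not given: they have to be found in the camera images.
- hook: Copper-coloured S-hook, 4 mm round wire, 104 mm tall, 30 mm wide, 30 g, hanging on the rail at the start. Origin on its centre line, 45 mm above its lowest point; z up; x in the plane of the S toward the side where the upper bend is open (at the start away from the robot, within 0.4 rad); the lower bend opens to -x. Hanging, the origin is 49 mm below the rail's axis.
- hook_grip (a point): Between the legs of the upper bend, 40 mm above the hook's origin: grip here with the fingertips' ends, across the legs (30 mm over them, along x), tips no lower than 22 mm above the origin or they meet the bar. Wire centre line in (x, z), mm: upper tip (13, 28), (13, 44), half circle of radius 13, (-13, 44), (-13, 14), slant to (11, -32). Raised 38 mm it leaves the bar toward -x.
- hook_low (a point): Centre of the hook's lower bend, 32 mm below the hook's origin: the wire's centre line runs on a radius of 11 mm about it, from (11, -32) through the lowest point (0, -43) to the lower tip, 60 degrees past the lowest point, at (-9.5, -37.5) mm in the hook's (x, z). Leaning the hook's top about 28 degrees to -x levels the tip enough to enter the hole from the plate's +x side.
- plate: Blue-banded pattern plate: stiff white enamelled steel, 90 mm wide (y), 105 mm high (z), 4 mm thick (x), 0.2 to 0.4 kg, upright in any one of the block's three slots. Origin at the centre of its lower edge; z up, x its normal, pointing away from the robot within 0.3 rad. It leans loosely in the slot (up to about 0.06 rad) and tips over to the other side when touched.
- rivet (a point): Rivet of the steel hanging tab, 97 mm above the plate's origin. The tab lies in the plate's plane, 3 mm thick, 20 mm wide, with a 9 mm hole centred 28 mm from the rivet and its round end 10 mm beyond. It swivels stiffly about the plate's normal (1.1 N sideways at the hole turns it) and starts up to 0.6 rad to either side: unmeasured, it must be seen or felt.
- stand: Fixed hanging stand: a horizontal round bar 12 mm thick along the stand's y, on two posts at y = -150 and +150 mm. Origin on the table under the middle of the bar; x of the stand points away from the robot (within 0.3 rad). The feet are 140 mm long and 18 mm high.
- rail (a point): The middle of the stand's bar, on its axis, 265 mm above the table; y along the bar.
- rack: Fixed beech block 196 mm long (x), 121 mm wide (y), 44 mm high, with three slots across it at x = -60, 0 and +60 mm, each 5.8 mm wide, 97 mm long and 32 mm deep (floor 12 mm above the table); the plates stand loosely in them and may lean about 0.06 rad. Origin under its centre.
- plate_red: Red-banded plate of the same size in another slot (tab upright); leave alone. Origin at the centre of its lower edge.
- plate_green: Green-banded plate of the same size in another slot (tab upright); leave alone. Origin at the centre of its lower edge.
- hoop: Bystander: wooden embroidery hoop 120 mm across, 10 mm high, flat on the table.
- reel_blue: Bystander: blue thread reel, 32 mm wide, 38 mm high, standing.
- reel_yellow: Bystander: yellow thread reel, 32 mm wide, 38 mm high, standing.
- snips: Bystander: small scissors with orange handles, 130 mm long, 8 mm high, lying flat.
- tin: Bystander: round needle tin with a blue lid, 70 mm wide, 26 mm high.
Not all that is in view belongs to the job. Of the things that look like the rack, the larger one is meant.

How it is judged (in metres and radians):
On the way, in this order (a step that is already met when the one before it is completed fails the run):
1. the hook has caught the tab and raises the plate, which is still guided by its slot (contact force between hook and plate above 1 N and height (world z) of plate between 0.016 and 0.035 m and horizontal distance between plate and rack below 0.08 m and contact force between the fingers and plate below 0.05 N), for 0.05 s.
2. the plate hangs from the hook alone, clear above the block's slots (height (world z) of plate above 0.05 m and contact force between hook and plate above 1 N and contact force between each of rack, the fingers and plate below 0.05 N), for 0.3 s.
At the end, for the whole second after the job is handed in: The hook hangs by its upper bend on the rail between the posts (origin 45-53 mm under the bar axis, within 12 mm sideways, tilt under 0.25 rad); the blue plate hangs from its lower bend, touching nothing else (lower edge over 30 mm up, tilt under 0.3 rad); both under 0.1 m/s and let go (x of hook in the frame of rail between -0.012 and 0.012 m and y of hook in the frame of rail between -0.13 and 0.13 m and z of hook in the frame of rail between -0.053 and -0.045 m and angle between hook's own z axis and vertical below 0.25 rad and angle between plate's own z axis and vertical below 0.3 rad and contact force between hook and plate above 1 N and contact force between hook and stand above 1 N and contact force between plate and stand below 0.05 N and height (world z) of plate above 0.03 m and contact force between the fingers and hook below 0.05 N and contact force between the fingers and plate below 0.05 N and linear speed of each of plate, hook below 0.1 m/s).
It fails at once if hook and plate (or its tab) pressed together with more than 12 N (contact force between hook and plate above 12 N).
It fails at once if the hook pressed on the stand with more than 15 N (contact force between hook and stand above 15 N).
It fails at once if the gripper pushed or held the plate (over 2 N) (contact force between the fingers and plate above 2 N).
It fails at once if the red or green plate shifted by more than 15 mm (distance of any of plate_red, plate_green from where it was at the start of the episode above 0.015 m).
It fails at once if a thing on the table shifted by more than 25 mm (distance of any of hoop, snips, reel_blue, reel_yellow, tin from where it was at the start of the episode above 0.025 m).
It also fails if it takes over 72 s, if anything falls off the work surface, if the arm or the gripper's body presses on something with over 40 N, if the wrist force passes 120 N, or if a joint passes its speed limit or range.

## Working session

There is one attempt and no reset: what is moved stays moved. The work goes in short steps, Python scripts to look and compute and a shell command to move; the robot and the scene stay as the last step left them, time stands still between calls to the robot, and variables do not carry over. Pictures are saved under pics/ and viewed, at most 10 in all, crops included, and the job is handed in when it is done.

```bash
mkdir -p pics
python3 - <<'E'
from plant import bot
import cv2
for n in("side","top"):
    im=bot.capture(n); cv2.imwrite(f"pics/{n}0.png",im)
    p=bot.camera_params(n); print(n,p)
print(bot.get_obs())
E
```

```text
side {'fovy': 52.122269142442356, 'cx': 313.40357084689583, 'cy': 230.13370760605613, 'distortion': array([0.03642455, 0.        , 0.        , 0.        , 0.        ]), 'camera_from_world': array([[ 9.28431547e-01, -3.71323859e-01,  1.15522157e-02,
        -5.07176144e+02],
       [-2.90831344e-01, -7.45818872e-01, -5.99309052e-01,
         2.59324025e+02],
       [ 2.31153610e-01,  5.53057684e-01, -8.00434386e-01,
         9.67029767e+02],
       [ 0.00000000e+00,  0.00000000e+00,  0.00000000e+00,
         1.00000000e+00]])}
top {'fovy': 57.9565729287852, 'cx': 320.8473507004116, 'cy': 234.337315223208, 'distortion': array([-0.06642928,  0.        ,  0.        ,  0.        ,  0.        ]), 'camera_from_world': array([[-1.39776589e-02, -9.99710564e-01, -1.95809367e-02,
         3.90059533e+01],
       [-9.84834042e-01,  1.71512714e-02, -1.72649193e-01,
         5.89779841e+02],
       [ 1.72935060e-01,  1.68707415e-02, -9.84788730e-01,
         1.10378101e+03],
       [ 0.00000000e+00,  0.00000000e+00,  0.00000000e+00,
         1.00000000e+00]])}
{'time': 0.1, 'joint_positions': array([-1.29202620e+00,  3.42633095e-01,  1.52490450e+00, -4.68038624e-06,
        1.27538538e+00, -1.45986878e-01]), 'dq': array([-0.0015459 , -0.0021039 , -0.00351727, -0.00135404, -0.00125628,
       -0.00064714]), 'tau': array([ 1.49335719e-03, -4.32005775e+01, -2.44693583e+01,  7.18505052e-02,
        5.26183890e-02, -5.86485953e-05]), 'tool_pos': array([ 216.27846152, -477.99079327,  222.63074357]), 'tcp_rot': array([-3.14027583e+00, -1.89092800e-04,  4.24758249e-01]), 'contact_force': array([ 0.70861621, -0.27345827, -0.44309387]), 'moment': array([0.03523784, 0.02385339, 0.0255665 ]), 'finger_force': 0.0, 'grip_width': 91.59447980003642}
```

View pics/side0.png

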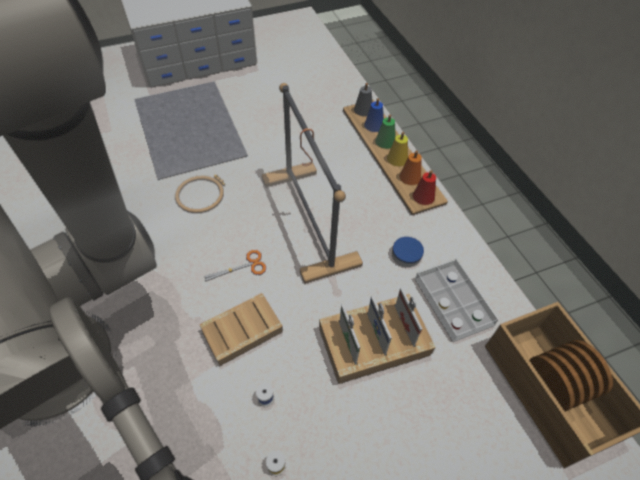

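View pics/top0.png

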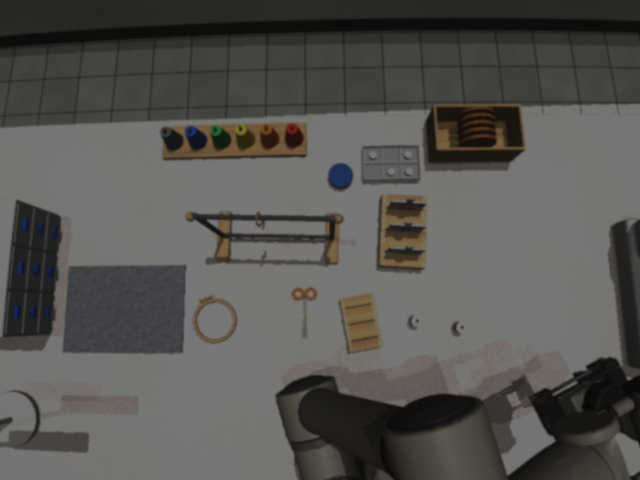

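```bash
cat > h.py <<'E'
import numpy as np, cv2
from plant import bot
def cam(n):
    p=bot.camera_params(n); f=240/np.tan(np.radians(p["fovy"]/2))
    return np.array([[f,0,p["cx"]],[0,f,p["cy"]],[0,0,1]]),p["distortion"],np.array(p["camera_from_world"])
def ray(n,uv):
    K,d,T=cam(n); q=cv2.undistortPoints(np.array([[uv]],float),K,d)[0,0]
    R,t=T[:3,:3],T[:3,3]; v=R.T@[q[0],q[1],1]; return -R.T@t,v/np.linalg.norm(v)
def plane(n,uv,z):
    o,v=ray(n,uv); return o+v*(z-o[2])/v[2]
def tri(us,ut):
    o1,v1=ray("side",us);o2,v2=ray("top",ut)
    s=np.linalg.lstsq(np.c_[v1,-v2],o2-o1,rcond=None)[0]
    a,b=o1+v1*s[0],o2+v2*s[1]; return (a+b)/2,np.linalg.norm(a-b)
def proj(n,P):
    K,d,T=cam(n); return cv2.projectPoints(np.array(P,float).reshape(-1,3),cv2.Rodrigues(T[:3,:3])[0],T[:3,3],K,d)[0][:,0]
def crop(im,x,y,w,h,s):
    c=cv2.resize(im[y:y+h,x:x+w],None,fx=s,fy=s,interpolation=cv2.INTER_CUBIC)
    for i in range(0,w,10): 
        cv2.line(c,(i*s,0),(i*s,6),(0,255,255),1); cv2.putText(c,str(x+i),(i*s,18),0,.35,(0,255,255),1)
    for i in range(0,h,10):
        cv2.line(c,(0,i*s),(6,i*s),(0,255,255),1); cv2.putText(c,str(y+i),(8,i*s+4),0,.35,(0,255,255),1)
    return c
E
python3 - <<'E'
from h import *
s=cv2.convertScaleAbs(cv2.imread("pics/side0.png"),alpha=1.5);t=cv2.convertScaleAbs(cv2.imread("pics/top0.png"),alpha=1.5)
C=np.zeros((600,800,3),np.uint8)
a=crop(s,315,285,80,95,6);C[:570,:480]=a
b=crop(t,375,190,55,85,5);C[:425,500:775]=b
cv2.imwrite("pics/c1.png",C)
C=np.zeros((600,800,3),np.uint8)
a=crop(s,275,75,75,120,5);C[:600,:375]=a
b=crop(t,180,200,100,70,4);C[:280,390:790]=b
b=crop(t,270,200,100,70,4);C[300:580,390:790]=b
cv2.imwrite("pics/c2.png",C)
E
```

```text
(no output)
```

View pics/c1.png

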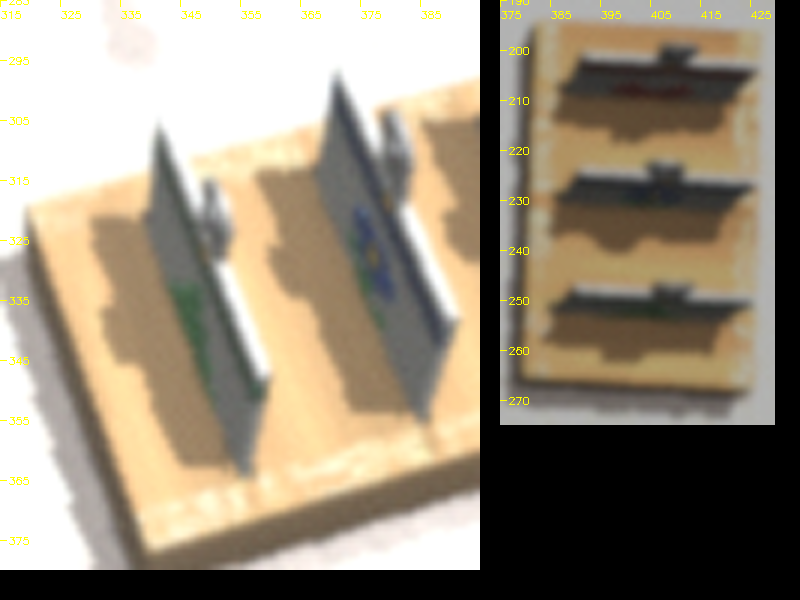

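View pics/c2.png

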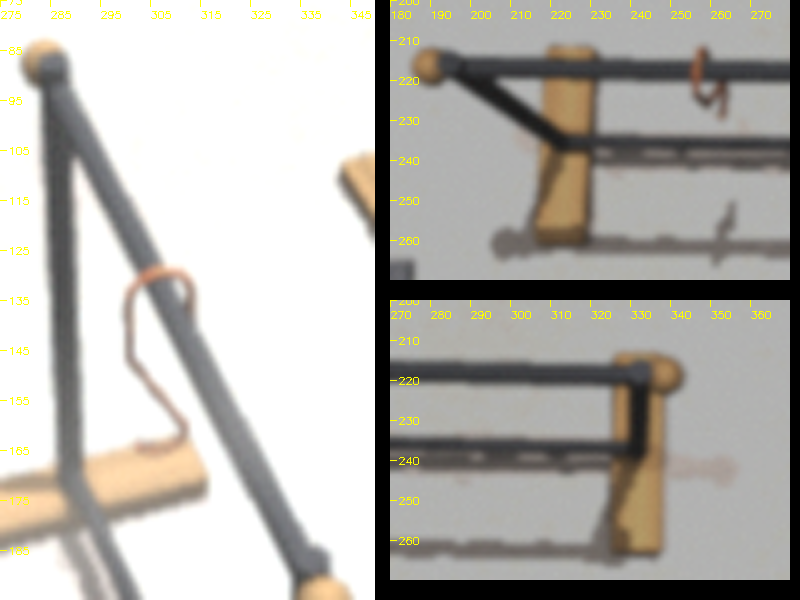

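Candidates for the rack are the block at top px (403,230) with three plates and the small empty one at (360,322). The larger one with plates is meant. The enlarged crop shows its plates as green (near), blue (middle; blue motif at side px (376,327)) and red (far). The hook hangs at side (307,129) and top (257,212).

Run:
```python
from h import *
np.set_printoptions(precision=1,suppress=True)
print("rail L,R",plane("top",(196.5,215.8),265),plane("top",(332.5,218.5),265))
print("rail side",plane("side",(285.5,90),265),plane("side",(337,187),265))
print("hook tip",tri((302.6,164.4),(263,228.8)),"lowR",tri((312.4,161.4),(262.5,221.5)),"apex",plane("side",(306.6,128.6),273))
for z in(271,):print("arch far/near",plane("top",(257.5,212),260),plane("top",(256.8,224),245))
print("blue L,R top corners",tri((370.8,297),(391,224.4)),tri((390.5,338.3),(426,227.6)))
for n,p in dict(blueL=(391,224.4),blueR=(426,227.6),redL=(391.6,201.6),redR=(426.4,204),grL=(389.4,248),grR=(425.4,250.4)).items(): print(n,plane("top",p,117))
for n,p in dict(blue=(408.4,222.6),red=(410.5,199.4),gr=(409.7,247.6)).items(): print(n,"tabtop",plane("top",p,147))
print("side blueL,R",plane("side",(370.8,297),117),plane("side",(390.5,338.3),117))
print("side grL,R",plane("side",(341.5,306),117),plane("side",(359,347.5),117))
print("side tab tips blue, green",plane("side",(379.8,303.5),147),plane("side",(349.5,315),147))
```

```text
rail L,R [599.2 300.1 265. ] [587.5   0.2 265. ]
rail side [600.6 306.4 265. ] [593.1   9.2 265. ]
hook tip (array([584.6, 165.3, 177.9]), np.float64(1.2530685258101182)) lowR (array([604.9, 166.2, 177.9]), np.float64(6.276458501063318)) apex [595.2 167.3 273. ]
arch far/near [606.2 165.4 260. ] [582.3 169.1 245. ]
blue L,R top corners (array([ 602.2, -149. ,  114. ]), np.float64(0.7916115392652084)) (array([ 594.9, -237.7,  115.6]), np.float64(6.5221752453446))
blueL [ 601.2 -148.5  117. ]
blueR [ 591.5 -236.4  117. ]
redL [ 660.3 -152.6  117. ]
redR [ 652.5 -240.9  117. ]
grL [ 541.3 -142.   117. ]
grR [ 533.6 -231.7  117. ]
blue tabtop [ 599.1 -186.9  147. ]
red tabtop [ 657.5 -195.1  147. ]
gr tabtop [ 537.1 -187.1  147. ]
side blueL,R [ 601.6 -150.5  117. ] [ 597.8 -238.7  117. ]
side grL,R [ 542.3 -147.7  117. ] [ 538.  -233.9  117. ]
side tab tips blue, green [ 600.7 -182.3  147. ] [ 540.2 -183.2  147. ]
```

```bash
python3 -m pendant '[[[0.6,0.8,0.45],[0,0,0.9],1],[[0.6,0.8,0.45],[0,0,0.9],1],[[0.6,0.8,0.45],[0,0,0.9],1],[[0.6,0.8,0.45],[0,0,0.9],1],[[0.6,0.8,0.45],[0,0,0.9],1],[[0.6,0.8,0.45],[0,0,0.9],1],[[0.6,0.8,0.45],[0,0,0.9],1],[[0.6,0.8,0.45],[0,0,0.9],1],[[0.6,0.8,0.45],[0,0,0.9],1],[[0.6,0.8,0.45],[0,0,0.9],1]]'
python3 -m pendant '[[[0.4,0.9,0],[0,0,0],1],[[0.4,0.9,0],[0,0,0],1],[[0.4,0.9,0],[0,0,0],1],[[0.4,0.9,0],[0,0,0],1],[[0.4,0.9,0],[0,0,0],1],[[0.4,0.9,0],[0,0,0],1],[[0.4,0.9,0],[0,0,0],1],[[0.4,0.9,0],[0,0,0],1],[[0.4,0.9,0],[0,0,0],1],[[0.4,0.9,0],[0,0,0],1]]'
```

```text
time: 0.93
tool_pos: [396.9, -236.9, 358.7]
tcp_rot: [-3.141, -0.0, 1.51]
contact_force: [0.6, -0.3, -0.4]
grip_width: 92.1
finger_force: 0.0
time: 1.77
tool_pos: [516.6, 33.2, 357.9]
tcp_rot: [-3.141, 0.0, 1.505]
contact_force: [-0.3, -0.6, -0.2]
grip_width: 91.8
finger_force: 0.0
```

```bash
python3 -m pendant '[[[0.44,0.74,0],[0,0,0.02],1],[[0.44,0.74,0],[0,0,0],1],[[0.44,0.74,0],[0,0,0],1],[[0.44,0.74,0],[0,0,0],1],[[0.44,0.74,0],[0,0,0],1],[[0.44,0.76,0],[0,0,0],1],[[0,0,-0.2],[0,0,0],1],[[0,0,-0.4],[0,0,0],1],[[0,0,-0.4],[0,0,0],1],[[0,0,-0.2],[0,0,0],0.6]]'
python3 - <<'E'
from h import *
s=cv2.convertScaleAbs(bot.capture("side"),alpha=1.5);t=cv2.convertScaleAbs(bot.capture("top"),alpha=1.5)
C=np.zeros((600,800,3),np.uint8)
C[:600,:400]=crop(s,260,75,80,120,5)
C[:400,400:800]=crop(t,220,180,80,80,5)
cv2.imwrite("pics/c3.png",C)
E
```

```text
time: 2.6
tool_pos: [594.8, 165.1, 320.0]
tcp_rot: [-3.138, 0.001, 1.507]
contact_force: [0.2, 0.1, 1.0]
grip_width: 88.5
finger_force: 0.0
```

View pics/c3.png

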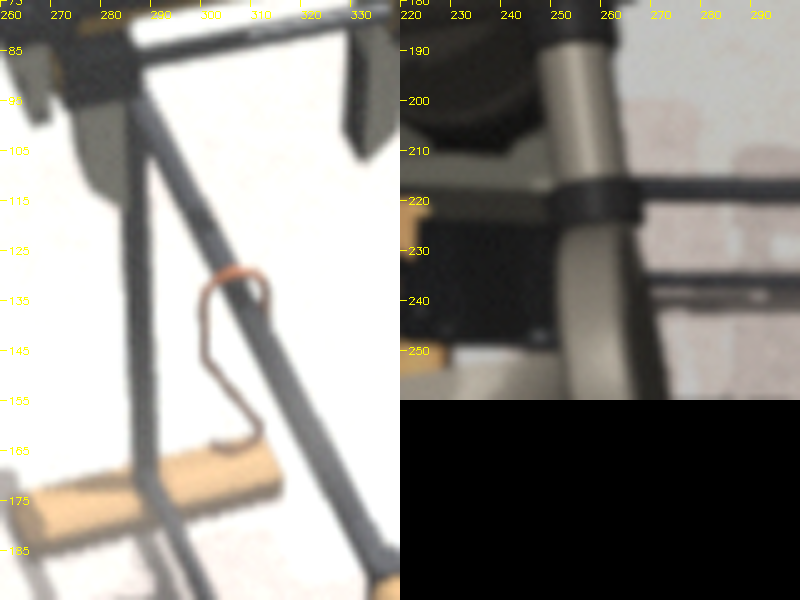

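The fingers straddle the hook: tips at side (285,115) and (332,106), hook apex at (307,129). I'll descend and close.

```bash
python3 -m pendant '[[[0,0,-0.3],[0,0,0],0.5],[[0,0.05,-0.4],[0,0,0],0.4],[[0,0,-0.4],[0,0,0],0.3],[[0,0,-0.4],[0,0,0],0.2],[[0,0,-0.3],[0,0,0],0.1],[[0,0,-0.25],[0,0,0],0],[[0,0,0],[0,0,0],-0.1],[[0,0,0],[0,0,0],-0.15],[[0,0,0],[0,0,0],-0.2],[[0,0,0],[0,0,0],-0.25]]'
python3 -m pendant '[[[0,0,0],[0,0,0],-0.3],[[0,0,0],[0,0,0],-0.35],[[0,0,0],[0,0,0],-0.4],[[0,0,0],[0,0,0],-0.5],[[0,0,0],[0,0,0],-0.6],[[0,0,0],[0,0,0],-0.8],[[0,0,0],[0,0,0],-1],[[0,0,0],[0,0,0],-1],[[0,0,0],[0,0,0],-1],[[0,0,0],[0,0,0],-1]]'
python3 - <<'E'
from h import *
s=cv2.convertScaleAbs(bot.capture("side"),alpha=1.5)
cv2.imwrite("pics/c4.png",crop(s,260,75,80,100,6))
E
```

```text
time: 3.53
tool_pos: [596.0, 167.0, 261.6]
tcp_rot: [3.14, -0.0, 1.507]
contact_force: [-0.3, -0.2, -0.5]
grip_width: 35.3
finger_force: 0.0
time: 4.37
tool_pos: [595.6, 167.0, 260.8]
tcp_rot: [3.141, -0.0, 1.507]
contact_force: [-1.2, -0.1, 1.5]
grip_width: 24.4
finger_force: 29.8
```

View pics/c4.png

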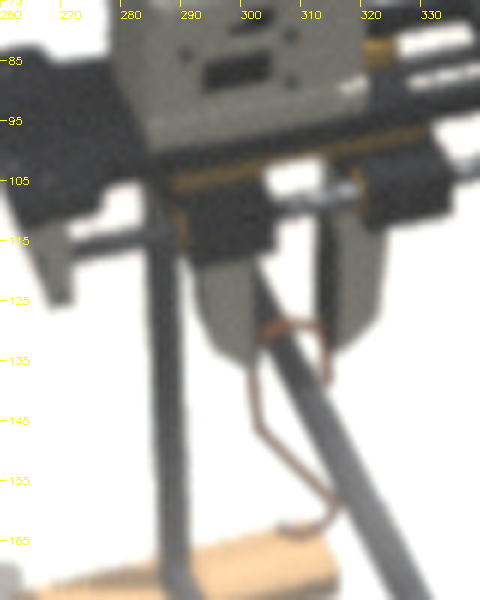

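Fingers hold both legs of the arch; in view the hook's legs are at x 302 and 313.5, near upright. Now raise 38 mm and take it off toward -x.

```bash
python3 -m pendant '[[[0,0,0.1],[0,0,0],-1],[[0,0,0.2],[0,0,0],-1],[[0,0,0.25],[0,0,0],-1],[[0,0,0.25],[0,0,0],-1],[[0,0,0.25],[0,0,0],-1],[[0,0,0.2],[0,0,0],-1],[[0,0,0],[0,0,0],-1],[[-0.05,0,0],[0,0,0],-1],[[-0.1,0,0],[0,0,0],-1],[[-0.1,0,0],[0,0,0],-1]]'
python3 -m pendant '[[[-0.2,0,0],[0,0,0],-1],[[-0.2,0,0],[0,0,0],-1],[[-0.3,0,0],[0,0,0],-1],[[-0.4,0,0],[0,0,0],-1],[[-0.5,0,0],[0,0,0],-1],[[-0.5,0,0],[0,0,0],-1],[[-0.5,0,0],[0,0,0],-1],[[-0.3,0,0],[0,0,0],-1],[[0,0,0],[0,0,0],-1],[[0,0,0],[0,0,0],-1]]'
python3 - <<'E'
from h import *
cv2.imwrite("pics/s5.png",bot.capture("side"));cv2.imwrite("pics/t5.png",bot.capture("top"))
s=cv2.convertScaleAbs(cv2.imread("pics/s5.png"),alpha=1.5);t=cv2.convertScaleAbs(cv2.imread("pics/t5.png"),alpha=1.5)
C=np.zeros((600,800,3),np.uint8)
C[:600,:400]=crop(s,225,80,80,120,5)
C[:400,400:800]=crop(t,220,190,80,80,5)
cv2.imwrite("pics/c5.png",C)
E
```

```text
time: 5.25
tool_pos: [588.3, 166.9, 298.5]
tcp_rot: [3.14, -0.0, 1.507]
contact_force: [0.0, 0.4, -0.1]
grip_width: 24.5
finger_force: 29.6
time: 6.08
tool_pos: [501.2, 167.0, 298.8]
tcp_rot: [3.14, -0.0, 1.507]
contact_force: [0.4, -0.9, -0.7]
grip_width: 24.4
finger_force: 29.6
```

View pics/c5.png

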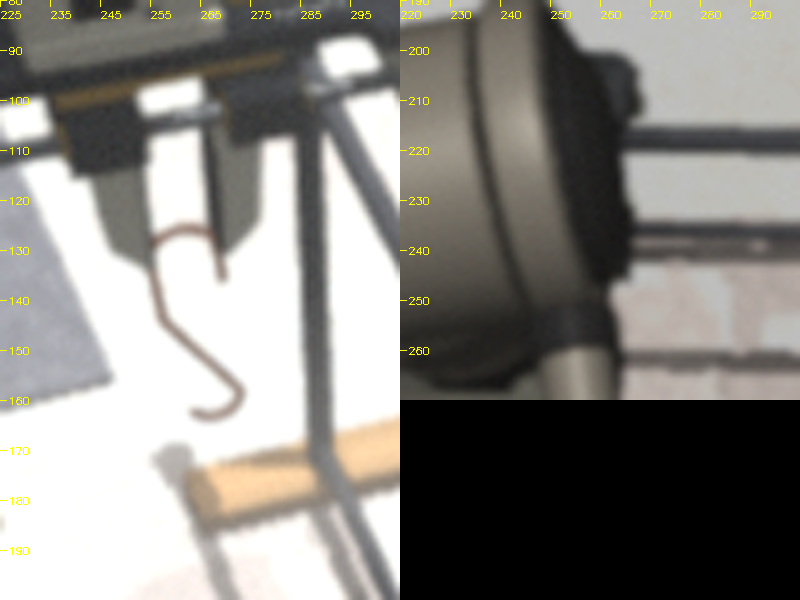

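```bash
cat >> h.py <<'E'
def onplane(n,uv,P,nrm):
    o,v=ray(n,uv); return o+v*(np.dot(P-o,nrm)/np.dot(v,nrm))
HK=np.array([[13,27],[-13,14],[11.5,-32.5],[0,-43],[-9.5,-37.5],[0,57]],float)
def hookfit(px,tcp,yaw):  # yaw: hook x direction; px: uppertip,kink,bendR,bottom,lowtip,apex in side view
    hx=np.array([np.cos(yaw),np.sin(yaw),0]);n=np.array([-hx[1],hx[0],0])
    Q=np.array([[np.dot(q-tcp,hx),q[2]-tcp[2]] for q in (onplane("side",p,tcp,n) for p in px)])
    a,b=HK-HK.mean(0),Q-Q.mean(0)
    th=np.arctan2((a[:,0]*b[:,1]-a[:,1]*b[:,0]).sum(),(a*b).sum())  # ccw in (x,z)
    R=np.array([[np.cos(th),-np.sin(th)],[np.sin(th),np.cos(th)]])
    t=Q.mean(0)-R@HK.mean(0); return th,t,(HK@R.T+t-Q)
E
python3 - <<'E'
from h import *
np.set_printoptions(precision=2,suppress=True)
px=[(269,136),(257,144),(273,158.3),(266.5,163.2),(263,162.3),(262,125.5)]
for y in(166,168,170):
  for yaw in(-.2,-.064,.1):
    th,t,r=hookfit(px,np.array([501.2,y,298.8]),yaw); print(y,yaw,th,t,np.abs(r).mean(),r.ravel())
E
```

```text
166 -0.2 0.0541217740745308 [  4.53 -45.08] 1.0766216089534757 [ 1.4  -1.69  0.77  0.94 -1.3  -0.41  1.84  0.15 -1.02  1.36 -1.69 -0.36]
166 -0.064 0.04649706573254201 [  4.65 -45.74] 1.0421112304254052 [ 1.45 -0.6   1.14 -0.89 -1.8   1.45  1.55  0.17 -1.15  0.5  -1.18 -0.63]
166 0.1 0.03747439336563155 [  4.94 -46.6 ] 1.551749319957991 [ 1.24  0.81  1.99 -3.26 -2.8   3.86  1.21  0.19 -1.11 -0.63 -0.53 -0.98]
168 -0.2 0.05412177407453116 [  5.04 -46.95] 1.1075637084425833 [ 1.37 -1.77  0.81  0.9  -1.33 -0.33  1.84  0.26 -1.    1.47 -1.68 -0.53]
168 -0.064 0.04649706573254222 [  5.17 -47.68] 1.095302440216223 [ 1.42 -0.68  1.18 -0.94 -1.84  1.54  1.55  0.29 -1.13  0.6  -1.18 -0.8 ]
168 0.1 0.037474393365630944 [  5.49 -48.62] 1.5766356167387647 [ 1.21  0.73  2.04 -3.32 -2.84  3.96  1.21  0.31 -1.09 -0.53 -0.52 -1.16]
170 -0.2 0.05412177407453143 [  5.55 -48.82] 1.138505807931698 [ 1.34 -1.86  0.85  0.86 -1.37 -0.25  1.84  0.37 -0.98  1.57 -1.68 -0.69]
170 -0.064 0.04649706573254247 [  5.69 -49.62] 1.1484936500070424 [ 1.39 -0.77  1.22 -0.99 -1.88  1.63  1.55  0.4  -1.11  0.7  -1.17 -0.97]
170 0.1 0.03747439336563101 [  6.03 -50.65] 1.601521913519545 [ 1.18  0.64  2.09 -3.38 -2.88  4.06  1.21  0.43 -1.07 -0.42 -0.52 -1.34]
```

Run:
```python
from h import *
np.set_printoptions(precision=1,suppress=True,linewidth=200)
t=cv2.cvtColor(cv2.imread("pics/top0.png"),cv2.COLOR_BGR2GRAY).astype(float)
print(t[196:207,386:430].astype(int)[:, ::1]); print()
print(t[220:231,386:430].astype(int)); print(); print(t[244:255,386:430].astype(int))
```

```text
[[106  99  96  96  95  96  96  95  96  95  95  94  95  94  94  94  94  94  93  94  94  94  94  95  94  95  95  95  95  95  95  95  95  96  96  98 103 108 111 111 112 116 117 118]
 [103  99  97  95  96  95  94  96  96  95  94  94  94  94  95  93  93  93  94  94  92  90  90  90  92  93  91  91  91  90  90  90  89  89  89  92  98 106 109 108 108 112 117 119]
 [105 100  97  97  97  97  96  98  97  97  96  95  95  94  95  95  95  95  95  94  88  81  79  81  83  86  86  86  87  91  92  92  91  91  91  93  98 106 108 108 109 113 117 118]
 [105 101  98  99  97  96 101 102 102 101 100 100  99  99  99  98  98  97  96  93  80  66  59  61  65  66  68  70  78  88  93  94  93  92  92  95  99 104 106 107 108 114 118 118]
 [104 102  99  98  92  92  98 104 107 107 107 107 105 105 105 105 103 103 102  95  75  51  39  42  45  44  47  58  76  92  97  97  97  96  97  99 102 106 106 106 109 114 118 118]
 [104 100  99  94  81  75  83  93  98  96  98  99  99  99  99 100 100 102 101  91  67  41  31  31  34  36  51  74  93 103 105 104 104 104 104 104 107 110 109 108 110 115 118 119]
 [104 102  99  89  68  49 
[... 4111 characters left out ...]
7  36  36  36  35  33  34  35  32  33  32  32  31  31  31  29  28  28  31  34  33  32  32  33  35  34  35  34  36  37  37  37  43  51  62  77  95 112 118 118 119]
 [ 48  43  42  42  43  43  42  41  39  38  38  36  34  33  33  31  32  31  30  28  28  30  33  33  34  35  34  33  33  33  34  33  33  34  38  48  65  79  92 103 112 119 119 119]
 [ 55  51  50  51  50  51  50  47  45  44  42  41  40  39  38  39  38  38  36  33  34  34  35  36  36  37  38  37  38  37  36  36  38  40  50  68  86  94 100 107 114 117 119 119]
 [ 59  53  53  53  52  53  53  52  50  50  50  49  49  49  50  48  48  48  47  44  43  42  42  41  41  43  43  42  42  42  42  42  46  56  66  81  96 101 103 106 113 117 118 119]]
```

```bash
python3 -m pendant '[[[0.2,-0.5,0],[-0.025,-0.365,0],-1],[[0.2,-0.9,0],[-0.025,-0.365,0],-1],[[0.2,-0.9,0],[-0.025,-0.365,0],-1],[[0.2,-0.9,0],[-0.025,-0.365,0],-1],[[0.2,-0.9,0],[-0.025,-0.365,0],-1],[[0.2,-0.9,0],[-0.025,-0.365,0],-1],[[0.2,-0.9,0],[-0.025,-0.365,0],-1],[[0.2,-0.9,0],[-0.025,-0.365,0],-1],[[0.2,-0.9,0],[-0.025,-0.365,0],-1],[[0.2,-0.9,0],[-0.025,-0.365,0],-1]]'
python3 -m pendant '[[[0.1,-0.6,0],[0,0,0],-1],[[0.1,-0.6,0],[0,0,0],-1],[[0.1,-0.6,-0.1],[0,0,0],-1],[[0.1,-0.5,-0.2],[0,0,0],-1],[[0.1,-0.4,-0.2],[0,0,0],-1],[[0.1,-0.3,-0.2],[0,0,0],-1],[[0.03,-0.2,-0.2],[0,0,0],-1],[[0,-0.08,-0.16],[0,0,0],-1],[[0,0,0],[0,0,0],-1],[[0,0,0],[0,0,0],-1]]'
python3 - <<'E'
from h import *
cv2.imwrite("pics/s6.png",bot.capture("side"));cv2.imwrite("pics/t6.png",bot.capture("top"))
s=cv2.convertScaleAbs(cv2.imread("pics/s6.png"),alpha=1.5);t=cv2.convertScaleAbs(cv2.imread("pics/t6.png"),alpha=1.5)
C=np.zeros((600,800,3),np.uint8)
C[:600,:540]=crop(s,340,250,90,100,6)
C[:360,540:800]=crop(t,375,185,65,90,4)
cv2.imwrite("pics/c6.png",C)
E
```

```text
time: 7.02
tool_pos: [561.8, -92.9, 298.3]
tcp_rot: [2.7, 0.003, 1.506]
contact_force: [0.1, 0.3, 0.1]
grip_width: 24.5
finger_force: 29.6
time: 7.85
tool_pos: [579.9, -189.0, 266.1]
tcp_rot: [2.703, 0.002, 1.507]
contact_force: [0.8, -0.0, -0.2]
grip_width: 24.7
finger_force: 29.6
```

View pics/c6.png

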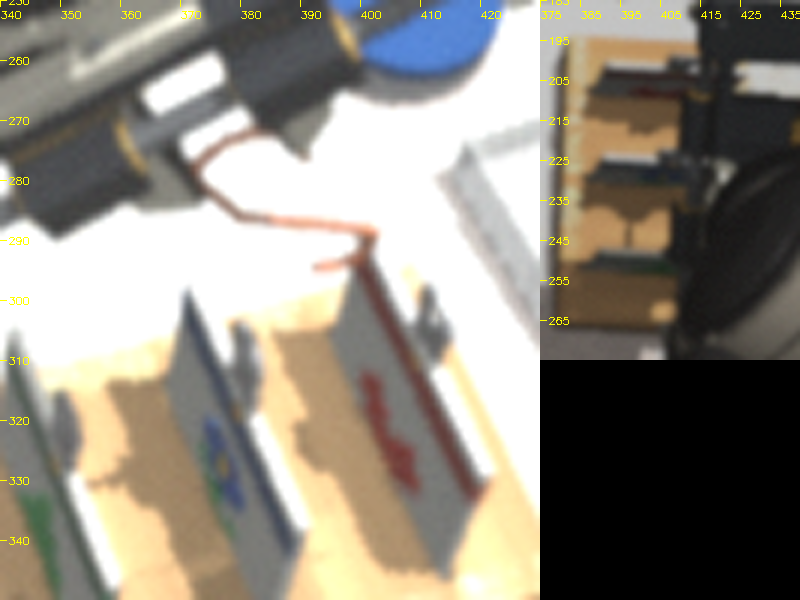

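Run:
```python
from h import *
np.set_printoptions(precision=2,suppress=True)
px=[(391.2,276.2),(379.5,285.8),(402.5,288.7),(399.2,293.6),(392.6,294.4)]
import h
h.HK=h.HK[:5]
for y in(-191,-189,-187):
    th,t,r=hookfit(px,np.array([579.9,y,266.1]),-.066); print(y,th,t,r.ravel())
    c,s=np.cos(th),np.sin(th); print("  tip rel TCP",t+[-9.5*c+37.5*s,-9.5*s-37.5*c])
for dz in(-78,-77,-76): print("tip",dz,plane("side",px[4],266.1+dz), "bend", plane("side",px[2],266.1+dz+15))
L=plane("side",(371.3,298.3),116.8);R=plane("side",(390.8,339),116.8);print("blue",L,R,(L+R)/2)
print("tabtip",plane("side",(380.2,303.3),146.5))
H=(L+R)/2+[0.5,3.9,19.7];print("hole",H,proj("side",H))
```

```text
-191 0.5046588470490962 [ 24.49 -40.52] [ 0.98 -0.36  2.21 -2.91 -0.93  2.26 -2.2   2.5  -0.06 -1.5 ]
  tip rel TCP [ 34.3  -77.94]
-189 0.5046588470490961 [ 26.11 -44.58] [ 1.04 -0.6   2.36 -3.03 -1.04  2.33 -2.29  2.66 -0.07 -1.36]
  tip rel TCP [ 35.93 -82.  ]
-187 0.504658847049096 [ 27.74 -48.64] [ 1.1  -0.84  2.52 -3.15 -1.15  2.41 -2.38  2.81 -0.09 -1.23]
  tip rel TCP [ 37.56 -86.06]
tip -78 [ 614.79 -192.56  188.1 ] bend [ 629.86 -195.6   203.1 ]
tip -77 [ 614.4  -193.02  189.1 ] bend [ 629.44 -196.05  204.1 ]
tip -76 [ 614.01 -193.47  190.1 ] bend [ 629.03 -196.51  205.1 ]
blue [ 601.3  -153.21  116.8 ] [ 597.75 -239.99  116.8 ] [ 599.52 -196.6   116.8 ]
tabtip [ 601.7  -181.95  146.5 ]
hole [ 600.02 -192.7   136.5 ] [[381.37 311.19]]
```

The side view shows hook tip at (392.5,294.5), blue tab top at (380,303.5), red plate at (411,310); the tip lies 14 mm beyond the tab and in line with the hole within about 1 mm. Descending to hole height.

```bash
python3 -m pendant '[[[0,0,-0.15],[0,0,0],-1],[[0,0,-0.25],[0,0,0],-1],[[0,0,-0.25],[0,0,0],-1],[[0,0,-0.25],[0,0,0],-1],[[0,0,-0.25],[0,0,0],-1],[[0,0,-0.2],[0,0,0],-1],[[0,0.03,-0.2],[0,0,0],-1],[[0,0,-0.2],[0,0,0],-1],[[-0.1,0,0],[0,0,0],-1],[[0,0,0],[0,0,0],-1]]'
python3 - <<'E'
from h import *
s=bot.capture("side");cv2.imwrite("pics/s7.png",s)
g=cv2.convertScaleAbs(s,alpha=1.6)
a=cv2.resize(g[295:345,360:425],None,fx=12,fy=12,interpolation=cv2.INTER_CUBIC)
for i in range(0,65,5): cv2.putText(a,str(360+i),(i*12,10),0,.35,(0,0,255),1); cv2.line(a,(i*12+6,12),(i*12+6,18),(0,0,255),1)
for i in range(0,50,5): cv2.putText(a,str(295+i),(0,i*12+10),0,.35,(0,0,255),1)
cv2.imwrite("pics/c7.png",a)
E
```

```text
time: 8.78
tool_pos: [576.5, -188.4, 213.4]
tcp_rot: [2.703, 0.002, 1.507]
contact_force: [-0.2, -0.2, -0.7]
grip_width: 24.4
finger_force: 29.6
```

View pics/c7.png

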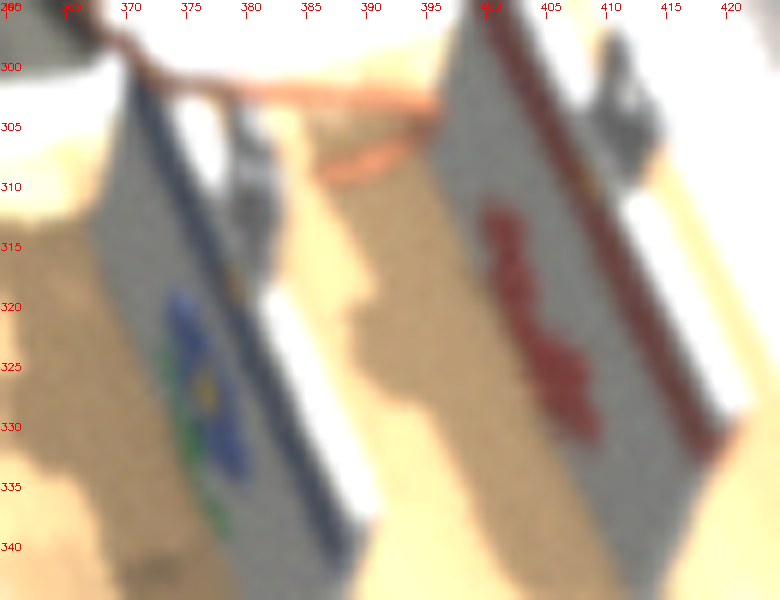

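The tip is at (386.5,308.8), the blue tab spans (378–383, 303–318), and a light patch sits near (381.5,308). Checking the pixel values of both tabs.

Run:
```python
from h import *
np.set_printoptions(linewidth=200,precision=1,suppress=True)
g=cv2.cvtColor(cv2.imread("pics/s7.png"),cv2.COLOR_BGR2GRAY)
print("blue c374..391");[print(r,g[r,374:392]) for r in range(301,323)]
print("red c404..421");[print(r,g[r,404:422]) for r in range(294,315)]
# model: red upright / blue alpha, hole outline & tab outline rel. to plate
for n,(x,y),al in(("blue",(600,-194.),.13),("red",(659,-197.),0),("green",(540,-190.),0)):
    yw=-.075; px_=np.array([np.cos(yw),np.sin(yw),0]);py=np.array([-np.sin(yw),np.cos(yw),0]);b=np.array([x,y,12.])
    riv=b+[0,0,97]; d=np.array([0,0,np.cos(al)])+py*np.sin(al); e=py*np.cos(al)-np.array([0,0,np.sin(al)])
    f=lambda a,l,o=-1.5: riv+d*a+e*l+px_*o
    print(n,"corners",proj("side",[b+py*45+[0,0,105],b-py*45+[0,0,105]]).ravel(),"hole",proj("side",f(28,0)).ravel(),"hole top/bot",proj("side",[f(32.5,0),f(23.5,0)]).ravel(),"tip",proj("side",f(38,0)).ravel(),"sides",proj("side",[f(28,10),f(28,-10)]).ravel())
```

```text
blue c374..391
301 [101 117 119 122 129 141 150 158 159 157 155 159 162 164 167 164 152 153]
302 [ 89 105 104  96  92 100 117 126 128 128 128 129 132 135 139 136 130 129]
303 [110 144 148 128  97  86 110 121 132 133 128 122 125 124 125 117 116 115]
304 [117 166 184 165 115  88 115 139 158 162 152 130 128 130 124 112 107 104]
305 [100 155 192 181 127  85 107 136 155 166 161 129 115 119 116 106 102 100]
306 [ 83 138 190 187 137  86  84 112 132 153 158 133 110 107 104 103  99  97]
307 [ 65 116 174 188 145  93  78  86 104 136 154 145 113 100  98  96 101 103]
308 [ 56  90 145 177 147 101  94  90 102 131 154 143 108  99 100 101 110 111]
309 [ 51  66 115 159 137  97 100 100 110 134 153 139 111 106 108 106 106 104]
310 [ 51  55  88 126 120  86  81  85  99 130 152 151 128 107 100  99 101 101]
311 [ 56  47  65  92  98  77  64  69  85 118 148 159 148 119 105 104 103 104]
312 [ 63  51  56  73  83  71  63  66  78 109 143 160 155 133 111 107 103 102]
313 [ 72  55  50  66  82  72  64  66  76 107 141 160 161 151 129 110 104 102]
314 [ 75  59  50  56  74  81  70  67  85 116 146 161 164 161 147 119 10
[... 2023 characters left out ...]
 163 170 191 201 206 205]
312 [ 76  78  77  66  57  53  66 106 160 187 186 171 164 165 180 196 204 205]
313 [ 75  79  79  73  61  50  58  89 142 185 196 179 166 162 170 191 202 205]
314 [ 74  79  78  76  68  52  51  68 115 170 193 184 169 161 163 179 198 205]
blue corners [371.4 296.1 390.  338.6] hole [380.2 310.2] hole top/bot [380.3 308.8 380.  311.6] tip [380.6 307. ] sides [378.  305.9 382.3 314.6]
red corners [399.8 287.5 419.9 329. ] hole [410.6 302.7] hole top/bot [411.  301.5 410.2 303.9] tip [411.5 300. ] sides [408.3 298.1 412.9 307.4]
green corners [341.5 304.7 358.5 348.3] hole [349.8 321.1] hole top/bot [349.9 319.9 349.6 322.2] tip [350.2 318.5] sides [347.9 316.2 351.7 326. ]
```

Run:
```python
from h import *
np.set_printoptions(linewidth=200,precision=1,suppress=True)
g=cv2.cvtColor(cv2.imread("pics/s7.png"),cv2.COLOR_BGR2GRAY); r=cv2.imread("pics/s7.png").astype(int); r=r[:,:,2]-r[:,:,0]
print("R-B c383..399");[print(i,r[i,383:400]) for i in range(300,313)]
for p in((380.8,308.7),(411.7,302.3)): print("hole",plane("side",p,136.7))
for p in((385.9,309),(386.7,308.7)):
  for z in(136,137,138): print("tip",p,plane("side",p,z))
```

```text
R-B c383..399
300 [12 17 31 40 49 53 54 64 69 77 76 69 54 42 18  4  2]
301 [42 47 56 63 61 58 58 67 70 77 79 73 54 31 10  3  2]
302 [70 74 75 77 74 72 71 75 77 77 80 80 65 36  9  1  2]
303 [67 67 70 68 70 69 72 73 73 74 77 80 74 45 14  2  1]
304 [59 59 57 55 56 56 56 56 56 55 57 57 54 41 13  2  1]
305 [57 58 52 47 50 51 46 45 46 45 44 42 37 24  9  3  1]
306 [52 65 57 49 47 48 45 44 47 52 51 43 30 15  5  2  2]
307 [45 68 68 54 48 48 51 59 64 67 59 44 25  7  1  2  1]
308 [35 66 68 56 58 62 64 75 73 67 52 42 27  8  1  0  1]
309 [21 60 68 60 68 72 70 68 58 50 45 41 32 14  4  2  2]
310 [18 57 71 64 58 56 50 50 46 44 43 42 38 24  7  3  3]
311 [18 54 71 70 55 46 45 44 45 44 44 42 41 31 15  5  5]
312 [17 53 73 74 61 50 47 45 44 44 45 43 42 37 21  8  8]
hole [ 601.2 -187.9  136.7]
hole [ 659.9 -196.8  136.7]
tip (385.9, 309) [ 609.9 -191.5  136. ]
tip (385.9, 309) [ 609.5 -192.   137. ]
tip (385.9, 309) [ 609.1 -192.4  138. ]
tip (386.7, 308.7) [ 611.5 -191.5  136. ]
tip (386.7, 308.7) [ 611.1 -191.9  137. ]
tip (386.7, 308.7) [ 610.8 -192.4  138. ]
```

```bash
python3 -m pendant '[[[0,0.04,0],[0,0,0],-1],[[0,0.04,0],[0,0,0],-1],[[0,0.03,0],[0,0,0],-1],[[-0.03,0,0],[0,0,0],-1],[[-0.03,0,0],[0,0,0],-1],[[-0.03,0,0],[0,0,0],-1],[[-0.03,0,0],[0,0,0],-1],[[-0.03,0,0],[0,0,0],-1],[[0,0,0],[0,0,0],-1],[[0,0,0],[0,0,0],-1]]'
python3 -m pendant '[[[-0.03,0,0],[0,0,0],-1],[[-0.03,0,0],[0,0,0],-1],[[-0.03,0,0],[0,0,0],-1],[[-0.03,0,0],[0,0,0],-1],[[-0.03,0,0],[0,0,0],-1],[[0,0,0],[0,0,0],-1],[[0,0,0],[0,0,0],-1],[[0,0,0],[0,0,0],-1],[[0,0,0],[0,0,0],-1],[[0,0,0],[0,0,0],-1]]'
python3 - <<'E'
from h import *
np.set_printoptions(linewidth=200,precision=1,suppress=True)
s=bot.capture("side");cv2.imwrite("pics/s8.png",s);g=cv2.cvtColor(s,cv2.COLOR_BGR2GRAY);r=s[:,:,2].astype(int)-s[:,:,0]
print("gray 372..394");[print(i,g[i,372:395]) for i in range(299,320)]
print("R-B");[print(i,r[i,372:395]) for i in range(299,320)]
E
```

```text
time: 9.67
tool_pos: [572.5, -185.3, 214.0]
tcp_rot: [2.702, 0.002, 1.507]
contact_force: [0.1, -0.3, 0.9]
grip_width: 24.8
finger_force: 29.6
time: 10.5
tool_pos: [568.0, -185.3, 213.9]
tcp_rot: [2.702, 0.002, 1.507]
contact_force: [-0.6, 0.9, -0.9]
grip_width: 24.4
finger_force: 29.6
gray 372..394
299 [181 199 201 201 201 201 203 203 204 203 205 204 202 200 197 194 189 183 177 175 174 175 179]
300 [150 173 182 186 185 187 192 192 191 190 194 195 192 188 183 179 177 172 165 168 168 171 176]
301 [104 123 141 151 153 154 162 163 162 162 168 170 167 166 165 166 166 165 155 157 164 169 174]
302 [ 75  91 120 131 128 125 125 127 130 132 134 134 134 136 139 139 139 141 139 143 158 166 167]
303 [ 65  96 140 149 139 120 103 108 121 129 129 128 129 125 121 123 122 119 118 125 144 153 149]
304 [ 64 106 164 184 168 132  95 107 131 148 150 152 147 128 118 119 114  98  87  97 118 125 113]
305 [ 56  92 149 188 180 133  87  91 118 141 161 165 159 125 109 109 104  86  76  88 100 103  92]
306 [ 52  73 125 176 186 142  87  75  89 120 151 163 156 120  97  92  89  82  82  88  97  97  91]
307 [ 49  61  9
[... 2321 characters left out ...]
55  46  45  44  45  43  43  42]
312 [ 1 -2 -7 -6 -3  1  0  0  0  2 19 54 74 76 74 62 50 46 45 43 44 44 45]
313 [  1   0  -6 -10  -4   0   0   0   1   4  25  60  76  78  77  71  59  49  46  44  43  45  43]
314 [ 2  2 -2 -7 -9 -1 -1  1  2  6 33 66 78 80 78 76 69 55 47 45 44 44 44]
315 [  2   2  -1  -8 -12  -6   1   2   1   7  33  69  78  81  78  77  72  60  48  45  44  43  44]
316 [ 3  3  0 -3 -8 -5  3  4  2  7 35 70 80 80 79 78 76 69 54 46 45 45 44]
317 [ 1  0  1  1 -5 -4 10  9  3  8 39 72 79 81 79 78 78 72 60 48 45 45 44]
318 [ 1 -2 -3 -1 -4 -1 14 15  4 11 40 69 79 79 80 79 77 75 66 52 46 44 44]
319 [  0  -6 -10  -1  -2  -2   9  12   5   9  31  62  77  80  80  78  76  69  64  52  46  45  43]
```

```bash
cat >> h.py <<'E'
def shift(a,b,x,y,w,h):
    A,B=[cv2.cvtColor(i,cv2.COLOR_BGR2GRAY)[y:y+h,x:x+w].astype(np.float32) for i in(a,b)]
    return np.round(cv2.phaseCorrelate(A,B,cv2.createHanningWindow((w,h),cv2.CV_32F))[0],2)
E
python3 -m pendant '[[[-0.03,0,0],[0,0,0],-1],[[-0.03,0,0],[0,0,0],-1],[[-0.03,0,0],[0,0,0],-1],[[-0.03,0,0],[0,0,0],-1],[[0,0,0],[0,0,0],-1],[[0,0,0],[0,0,0],-1],[[0,0,0],[0,0,0],-1],[[0,0,0],[0,0,0],-1],[[0,0,0],[0,0,0],-1],[[0,0,0],[0,0,0],-1]]'
python3 - <<'E'
from h import *
a=cv2.imread("pics/s7.png");b=cv2.imread("pics/s8.png");c=bot.capture("side");cv2.imwrite("pics/s9.png",c)
for n,r in dict(blue=(366,318,30,30),red=(398,310,30,30)).items(): print(n,shift(a,b,*r),shift(b,c,*r))
print(np.round(np.mean([bot.get_obs()["contact_force"]],0),2))
E
```

```text
time: 11.38
tool_pos: [564.4, -185.2, 213.9]
tcp_rot: [2.702, 0.002, 1.507]
contact_force: [0.6, 0.0, -0.3]
grip_width: 24.5
finger_force: 29.6
blue [-0.32  0.45] [-0.38  0.15]
red [0.12 0.02] [-0.14  0.08]
[-0.25 -0.41  0.79]
```

Run:
```python
from h import *
I=[cv2.cvtColor(cv2.imread(f"pics/s{k}.png"),cv2.COLOR_BGR2GRAY).astype(float) for k in(6,7,8,9)]
def edge(g,r,c0,c1):
    p=g[r,c0:c1]
    k=[i for i in range(len(p)-1) if p[i]<110<=p[i+1]]
    return c0+k[0]+(110-p[k[0]])/(p[k[0]+1]-p[k[0]]) if k else np.nan
for r in(322,326,330,334): print(r,[round(edge(g,r,376,394),2) for g in I],"red",[round(edge(g,r-9,406,424),2) for g in I])
g=I[3];c=cv2.imread("pics/s9.png").astype(int);d=c[:,:,2]-c[:,:,0]
np.set_printoptions(linewidth=200)
[print(i,g[i,370:394].astype(int)) for i in range(300,318)]
print();[print(i,d[i,370:394]) for i in range(300,318)]
```

```text
322 [np.float64(381.53), np.float64(381.62), np.float64(380.89), np.float64(380.06)] red [np.float64(411.33), np.float64(411.4), np.float64(411.38), np.float64(411.38)]
326 [np.float64(383.29), np.float64(383.39), np.float64(382.38), np.float64(381.84)] red [np.float64(413.35), np.float64(413.38), np.float64(413.36), np.float64(413.37)]
330 [np.float64(384.85), np.float64(384.87), np.float64(384.25), np.float64(383.5)] red [np.float64(415.35), np.float64(415.37), np.float64(415.38), np.float64(415.36)]
334 [np.float64(386.83), np.float64(386.85), np.float64(385.85), np.float64(385.36)] red [np.float64(417.31), np.float64(417.37), np.float64(417.37), np.float64(417.37)]
300 [ 93 145 188 200 202 202 202 201 202 201 202 200 197 195 194 188 185 179 177 173 165 168 169 171]
301 [ 73 113 163 180 182 183 184 184 183 184 182 178 173 172 174 175 174 173 174 172 162 163 166 168]
302 [ 70  82 111 134 143 146 145 144 145 145 145 143 139 139 149 155 156 156 158 159 156 157 160 167]
303 [ 68  68  84 116 136 133 121 111 116 115 121 122 123 124 126 127 127 132 134 140 147 153 155 155]
304 [ 61  57  
[... 2262 characters left out ...]
 42]
310 [  2   0  -3 -10  -6  -1   0   0   5  18   3   9  40  66  75  75  71  53  46  47  45  43  44  43]
311 [ 2  1 -1 -9 -9 -2  0  1  2  6  1  9 40 68 77 77 71 55 45 45 45 44 44 43]
312 [ 0  0  2 -4 -9 -5  1  1  0  1  0 12 41 70 78 78 73 60 50 47 43 44 45 44]
313 [ 2  0  1 -4 -9 -6 -2  2  2  0  1 12 45 72 78 77 76 70 61 49 45 45 44 43]
314 [ 2  2  2  0 -6 -9 -6 -1  1  0  3 22 58 76 79 80 78 77 69 54 46 46 45 45]
315 [  2   0   2   1  -3 -10 -10  -3   0   1   2  24  65  79  80  80  79  77  72  61  48  45  44  44]
316 [  0   2   2   2  -1  -8 -11  -4   1   0   2  27  68  80  80  80  79  78  76  68  55  47  45  44]
317 [ 2  1  2  1  1 -4 -8  0  7  2  3 28 68 79 80 81 80 79 77 72 61 49 45 44]
```

```bash
python3 -m pendant '[[[-0.03,0,0.01],[0,0,0],-1],[[-0.03,0,0.01],[0,0,0],-1],[[-0.03,0,0.01],[0,0,0],-1],[[-0.03,0,0.01],[0,0,0],-1],[[0,0,0],[0,0,0],-1],[[0,0,0],[0,0,0],-1],[[0,0,0],[0,0,0],-1],[[0,0,0],[0,0,0],-1],[[0,0,0],[0,0,0],-1],[[0,0,0],[0,0,0],-1]]'
cat >> h.py <<'E'
def edge(g,r,c0,c1):
    p=g[r,c0:c1].astype(float)
    k=[i for i in range(len(p)-1) if p[i]<110<=p[i+1]]
    return round(c0+k[0]+(110-p[k[0]])/(p[k[0]+1]-p[k[0]]),2) if k else np.nan
def look(k):
    s=bot.capture("side");cv2.imwrite(f"pics/s{k}.png",s);g=cv2.cvtColor(s,cv2.COLOR_BGR2GRAY);d=s[:,:,2].astype(int)-s[:,:,0]
    print([edge(g,r,372,394) for r in(322,326,330,334)]); np.set_printoptions(linewidth=200)
    for i in range(303,316): print(i,d[i,366:390])
E
python3 -c "
from h import *
look(10);print(bot.get_obs()['contact_force'],bot.get_obs()['moment'])"
```

```text
time: 12.27
tool_pos: [560.8, -185.3, 215.1]
tcp_rot: [2.702, 0.002, 1.507]
contact_force: [-0.1, -0.7, 0.0]
grip_width: 24.7
finger_force: 29.6
[np.float64(380.04), np.float64(381.88), np.float64(383.46), np.float64(385.3)]
303 [14 19 20 27 39 55 58 54 50 54 60 61 58 62 70 75 74 72 74 76 74 71 65 67]
304 [10 14 10 11 13 23 24 19 16 22 39 41 36 38 54 63 66 65 63 68 69 63 54 59]
305 [24 27 12  3 -2 -7 -1  1  1  5 20 17  7 11 36 61 68 64 53 45 45 46 45 47]
306 [55 49 22  2 -3 -8 -7 -3 -1  1  8  5  0  2 25 57 67 66 52 44 42 42 44 45]
307 [ 69  57  24   3   0  -7 -11  -3  -2  -1   0   1   4   2  13  34  54  65  59  56  50  44  44  44]
308 [69 58 25  3  2 -5 -9 -9 -2 -2  1 11 19  9  5 16 48 69 66 64 58 48 46 43]
309 [ 66  51  20   3   1   0  -8 -11  -4  -1   3  25  44  22   2  11  48  68  69  70  67  53  46  45]
310 [61 44 14  3  1  1 -2 -8 -5 -2  1 21 43 22  3 10 42 71 74 77 71 53 47 45]
311 [55 31  8  2  3  2  0 -5 -7 -3  1  8 16  8  2  9 40 70 78 77 72 55 46 46]
312 [ 48  21   4   2   1   2   0  -6 -10  -6   0   2   1   1   1   9  38  71  77  77  73  61  50  46]
313 [ 39  15   3   2   1   2   1  -3 -10  -8  -2   0   0  -1   0  12  44  71  79  78  76  71  59  50]
314 [ 33  14   4   2   3   3   1   1  -7 -11  -6   0   0   1   2  21  58  76  79  79  78  75  69  53]
315 [34 19  7  3  1  1  2  0 -5 -9 -9 -2 -1  1  1 26 64 78 80 80 78 77 72 61]
[-0.03195746  0.26304672 -0.56390269] [-0.02366028  0.20159467 -0.00870861]
```

The tip is through the hole: copper shows at (378,309.5) and the plate no longer moves. Now upright the hook about its lower bend.

```bash
python3 -m pendant '[[[0.045,-0.003,0.028],[0.012,0.183,0],-1],[[0.045,-0.003,0.027],[0.012,0.183,0],-1],[[0.045,-0.003,0.026],[0.012,0.183,0],-1],[[0.045,-0.003,0.025],[0.012,0.183,0],-1],[[0.045,-0.003,0.024],[0.012,0.183,0],-1],[[0.046,-0.003,0.024],[0.012,0.183,0],-1],[[0.046,-0.003,0.023],[0.012,0.183,0],-1],[[0.046,-0.003,0.022],[0.012,0.183,0],-1],[[0.047,-0.003,0.021],[0.012,0.183,0],-1],[[0.047,-0.003,0.02],[0.012,0.183,0],-1]]'
python3 -c "
from h import *
look(11);print(bot.get_obs()['contact_force'],bot.get_obs()['moment'])"
```

```text
time: 13.15
tool_pos: [574.6, -186.1, 222.3]
tcp_rot: [2.924, 0.002, 1.507]
contact_force: [0.7, -0.4, -0.4]
grip_width: 24.3
finger_force: 29.6
[np.float64(379.94), np.float64(381.53), np.float64(383.34), np.float64(384.9)]
303 [ -3  -1  -2  -4 -10  -5  -1  -1   6  26  43  42  31  36  45  48  46  46  49  61  65  62  63  67]
304 [  2   5   3  -2 -11  -8  -3  -2   3  21  36  25  14  28  47  57  56  51  51  63  66  61  57  57]
305 [ 21  22  12   0  -9 -11  -4  -2   1  11  23  13   3  16  42  61  65  61  51  48  49  48  46  44]
306 [ 54  46  21   3  -5 -10  -6  -2   0   3   8   6   0  10  36  62  66  59  51  45  43  40  41  39]
307 [68 52 21  2 -2 -6 -9 -2 -2  0  6  5  5  3 23 52 59 58 57 51 43 41 40 39]
308 [70 50 19  3  0 -5 -9 -5  1  2 10 13 15  9 10 32 55 65 63 58 53 42 39 39]
309 [66 47 17  2  2  0 -8 -9  3 13 24 32 30 19  8 26 58 68 69 68 62 47 40 39]
310 [ 61  39  11   2   1  -1  -7 -10  -1  15  24  31  29  14   4  23  57  70  73  72  66  48  42  39]
311 [ 56  29   7   3   1   0  -5 -10  -8   1   8   9   8   6   2  17  51  69  73  71  68  51  41  40]
312 [ 47  22   5   3   1   0  -2  -8 -11  -5   0   1   1   0   2  13  44  69  73  73  69  57  46  40]
313 [ 38  16   4   3   1   2   2  -4 -10  -9  -3  -1   0   1   1  15  47  68  73  73  70  66  54  43]
314 [ 33  15   3   1   2   2   1  -2  -8 -10  -7   0   1   2   2  20  55  70  74  75  73  70  64  49]
315 [ 34  20   6   2   2   2   2   1  -4 -11  -8  -1   0   1   3  26  62  75  74  75  72  72  67  55]
[-0.1238565   0.28253506 -0.87271387] [0.01714184 0.04014207 0.02445148]
```

Going well: copper now spans cols 375–379. Second half.

```bash
python3 -m pendant '[[[0.048,-0.003,0.019],[0.012,0.183,0],-1],[[0.048,-0.003,0.017],[0.012,0.183,0],-1],[[0.048,-0.003,0.016],[0.012,0.183,0],-1],[[0.049,-0.003,0.014],[0.012,0.183,0],-1],[[0.049,-0.003,0.013],[0.012,0.183,0],-1],[[0.05,-0.003,0.012],[0.012,0.183,0],-1],[[0.05,-0.003,0.01],[0.012,0.183,0],-1],[[0.05,-0.003,0.009],[0.012,0.183,0],-1],[[0.05,-0.003,0.007],[0.012,0.183,0],-1],[[0.05,-0.003,0.006],[0.012,0.183,0],-1]]'
python3 -c "
from h import *
look(12);print(bot.get_obs()['contact_force'],bot.get_obs()['moment'])"
```

```text
time: 14.03
tool_pos: [589.4, -187.0, 225.9]
tcp_rot: [-3.14, 0.001, 1.508]
contact_force: [0.2, -0.1, -0.9]
grip_width: 24.6
finger_force: 29.5
[np.float64(379.91), np.float64(381.58), np.float64(383.38), np.float64(385.0)]
303 [11 11  8 -1 -9 -4  0  1 10 31 40 38 38 49 58 54 47 46 45 48 53 59 62 66]
304 [13 14  9 -1 -9 -9 -2  0  8 30 36 22 15 32 57 65 57 51 43 43 47 54 55 59]
305 [ 17  19  10   2  -6 -11  -5   0   6  20  23   9   1  14  46  63  60  53  43  40  41  45  46  45]
306 [29 29 14  3 -4 -8 -6 -1  5  8 13  6  2  8 35 57 52 48 44 45 40 43 42 39]
307 [39 33 13  3 -1 -6 -9  1  5 10 14 11  8  5 19 42 48 51 54 54 45 41 41 39]
308 [38 28 10  3  0 -3 -9  2 17 23 25 26 21 11  9 27 49 62 64 64 55 44 42 39]
309 [36 25  8  2  0  0 -6  4 24 32 33 34 30 14  6 25 56 70 72 71 64 47 41 39]
310 [36 21  5  4  2  0 -5 -6  8 19 22 22 19  8  3 23 59 72 72 73 68 50 41 40]
311 [ 34  15   5   2   1   0  -4 -10  -8   3   7   6   6   1   2  19  53  70  74  73  68  52  40  40]
312 [ 32  13   3   1   2   2  -2  -7 -10  -6   0   1   1   2   1  16  47  70  75  73  69  56  45  42]
313 [29 10  3  2  1  1  1 -3 -8 -8 -2  0  1  1  4 19 52 70 75 73 73 66 56 44]
314 [ 31  14   4   2   3   1   3   1  -6 -11  -5  -1   0  -1   3  25  59  72  75  74  74  71  65  49]
315 [34 21  7  2  1  2  1  0 -4 -8 -6 -1  3  1  7 33 65 74 75 75 75 73 68 57]
[-0.07469196  0.65910746 -1.53131843] [-0.02213546 -0.08518482  0.03355664]
```

```bash
python3 -m pendant '[[[0,0,0.03],[0,0,0],-1],[[0,0,0.03],[0,0,0],-1],[[0,0,0.03],[0,0,0],-1],[[0,0,0.03],[0,0,0],-1],[[0,0,0.04],[0,0,0],-1],[[0,0,0.04],[0,0,0],-1],[[0,0,0.04],[0,0,0],-1],[[0,0,0.04],[0,0,0],-1],[[0,0,0],[0,0,0],-1],[[0,0,0],[0,0,0],-1]]'
python3 -c "
from h import *
look(13);print(bot.get_obs()['contact_force'],bot.get_obs()['moment'])"
```

```text
time: 14.92
tool_pos: [589.3, -187.1, 234.5]
tcp_rot: [-3.141, 0.001, 1.508]
contact_force: [0.6, 0.2, -3.1]
grip_width: 24.6
finger_force: 29.2
[np.float64(380.92), np.float64(382.86), np.float64(384.38), np.float64(386.22)]
303 [ 11   9   7   1  -4 -10  -8  -2  -1   3  12  13   6   7  29  50  57  56  49  41  41  50  61  65]
304 [ 11  12   8   3  -1  -8 -10  -4  -2   2   6  12   5   2  15  41  57  57  49  40  41  49  55  58]
305 [ 16  17   8   3   0  -4 -10  -8  -2   2   4   5   2   2   7  32  52  51  46  43  42  44  46  45]
306 [26 21  9  2  3 -1 -7 -9 -1  7  8  9 12 13  7 15 36 48 51 51 44 43 42 40]
307 [35 21  7  3  0 -1 -5 -7  7 23 25 28 30 28 12  8 29 53 62 62 49 41 42 42]
308 [32 15  4  1  2  3 -1 -3  7 28 31 32 35 30 11  5 29 61 71 67 56 43 40 40]
309 [31 12  1  3  1  1  0 -6 -5  6 15 15 16 13  5  2 24 61 72 72 65 48 40 41]
310 [ 28   8   1   2   2   2   2  -5 -10  -9   0   3   4   1   0   1  20  55  70  73  67  49  41  41]
311 [ 26   7   1   3   1   2   2   1  -5 -10  -6   0   1   0   0   1  20  52  70  72  67  51  42  41]
312 [ 23   6   3   2   1   2   2   1  -5 -10  -7   0   0   2  -1   2  26  57  71  73  69  57  45  41]
313 [24  7  3  2  2  3  1  1 -1 -7 -8 -2  0  0  1  5 33 65 74 74 72 66 55 44]
314 [ 27  11   4   3   1   2   2   3   1  -5 -10  -3   3   3   2   8  36  67  75  75  75  73  66  49]
315 [30 17  4  2  2  2  2  0 -1 -4 -8 -1 11  6  3 11 42 68 76 76 74 74 69 56]
[-0.18069028 -1.48399296 -2.16978442] [-0.02068895 -0.12221338 -0.01158978]
```

```bash
python3 -m pendant '[[[0,0,0.05],[0,0,0],-1],[[0,0,0.05],[0,0,0],-1],[[0,0,0.05],[0,0,0],-1],[[0,0,0.05],[0,0,0],-1],[[0,0,0.05],[0,0,0],-1],[[0,0,0.05],[0,0,0],-1],[[0,0,0.05],[0,0,0],-1],[[0,0,0.05],[0,0,0],-1],[[0,0,0.05],[0,0,0],-1],[[0,0,0.05],[0,0,0],-1]]'
python3 -c "
from plant import bot
print(bot.get_obs()['contact_force'],bot.get_obs()['moment'])"
python3 -m pendant '[[[0,0,0.05],[0,0,0],-1],[[0,0,0.05],[0,0,0],-1],[[0,0,0.05],[0,0,0],-1],[[0,0,0.05],[0,0,0],-1],[[0,0,0.05],[0,0,0],-1],[[0,0,0.05],[0,0,0],-1],[[0,0,0.05],[0,0,0],-1],[[0,0,0.05],[0,0,0],-1],[[0,0,0.05],[0,0,0],-1],[[0,0,0.05],[0,0,0],-1]]'
python3 -m pendant '[[[0,0,0.1],[0,0,0],-1],[[0,0,0.1],[0,0,0],-1],[[0,0,0.1],[0,0,0],-1],[[0,0,0.1],[0,0,0],-1],[[0,0,0.1],[0,0,0],-1],[[0,0,0.1],[0,0,0],-1],[[0,0,0.1],[0,0,0],-1],[[0,0,0.1],[0,0,0],-1],[[0,0,0.1],[0,0,0],-1],[[0,0,0.1],[0,0,0],-1]]'
python3 -c "
from h import *
cv2.imwrite('pics/s14.png',bot.capture('side'))
print(bot.get_obs()['contact_force'],bot.get_obs()['moment'])"
```

```text
time: 15.8
tool_pos: [589.3, -187.1, 249.6]
tcp_rot: [-3.141, 0.001, 1.507]
contact_force: [0.0, -0.9, -3.0]
grip_width: 24.5
finger_force: 29.2
[ 0.04593159 -0.90231921 -3.04429455] [-0.00067438 -0.09337255  0.02064043]
time: 16.63
tool_pos: [589.3, -187.0, 264.6]
tcp_rot: [-3.141, 0.001, 1.507]
contact_force: [0.1, -0.4, -2.9]
grip_width: 24.5
finger_force: 29.2
time: 17.47
tool_pos: [589.3, -187.0, 294.7]
tcp_rot: [-3.141, 0.001, 1.508]
contact_force: [-0.2, 0.2, -4.0]
grip_width: 24.5
finger_force: 29.2
[-0.65155481  0.22843339 -3.02091628] [-0.05414951 -0.0970387  -0.02085939]
```

```bash
python3 -m pendant '[[[0,0,0.15],[0,0,0],-1],[[0,0,0.25],[0,0,0],-1],[[0,0,0.35],[0,0,0],-1],[[0,0,0.4],[0,0,0],-1],[[0,0,0.45],[0,0,0],-1],[[0,0,0.45],[0,0,0],-1],[[0,0,0.4],[0,0,0],-1],[[0,0,0.35],[0,0,0],-1],[[0,0,0.25],[0,0,0],-1],[[0,0,0.15],[0,0,0],-1]]'
python3 -m pendant '[[[-0.05,0,0],[0,0,0],-1],[[-0.1,0,0],[0,0,0],-1],[[-0.15,0,0],[0,0,0],-1],[[-0.2,0,0],[0,0,0],-1],[[-0.25,0,0],[0,0,0],-1],[[-0.3,0.05,0],[0,0,0],-1],[[-0.35,0.1,0],[0,0,0],-1],[[-0.35,0.15,0],[0,0,0],-1],[[-0.35,0.2,0],[0,0,0],-1],[[-0.35,0.25,0],[0,0,0],-1]]'
python3 - <<'E'
from h import *
s=bot.capture("side");cv2.imwrite("pics/s15.png",s)
E
```

```text
time: 18.35
tool_pos: [589.4, -187.1, 391.9]
tcp_rot: [3.141, 0.002, 1.507]
contact_force: [0.2, 0.8, -2.6]
grip_width: 24.6
finger_force: 29.3
time: 19.18
tool_pos: [514.5, -164.5, 390.0]
tcp_rot: [-3.14, 0.001, 1.507]
contact_force: [-0.3, 0.4, -3.3]
grip_width: 24.0
finger_force: 29.3
```

View pics/s15.png

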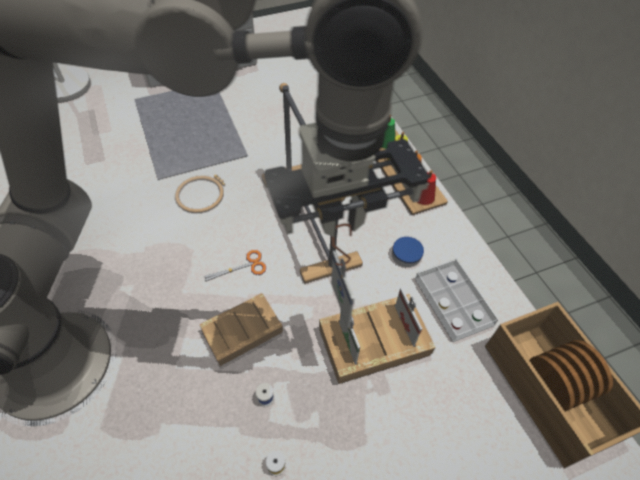

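The plate hangs from the hook at (343,300), clear above the green plate; the others are untouched. Carrying on round to the front of the rail.

```bash
python3 -m pendant '[[[-0.25,0.3,0],[0,0,0],-1],[[-0.15,0.35,0],[0,0,0],-1],[[-0.1,0.4,0],[0,0,0],-1],[[-0.05,0.45,0],[0,0,0],-1],[[0,0.5,0],[0,0,0],-1],[[0,0.5,0],[0,0,0],-1],[[0,0.5,0],[0,0,0],-1],[[0,0.5,0],[0,0,0],-1],[[0,0.5,0],[0,0,0],-1],[[0,0.5,-0.1],[0,0,0],-1]]'
python3 -m pendant '[[[0,0.55,-0.2],[0,0,0],-1],[[0,0.6,-0.3],[0,0,0],-1],[[0,0.65,-0.3],[0,0,0],-1],[[0,0.65,-0.35],[0,0,0],-1],[[0,0.65,-0.35],[0,0,0],-1],[[0,0.6,-0.35],[0,0,0],-1],[[0,0.55,-0.3],[0,0,0],-1],[[0,0.5,-0.3],[0,0,0],-1],[[0,0.4,-0.2],[0,0,0],-1],[[0,0.3,-0.15],[0,0,0],-1]]'
python3 -m pendant '[[[0,0.25,-0.1],[0,0,0],-1],[[0,0.2,-0.05],[0,0,0],-1],[[0,0.15,0],[0,0,0],-1],[[0,0.1,0],[0,0,0],-1],[[0,0.1,0],[0,0,0],-1],[[0,0.05,0],[0,0,0],-1],[[0,0,0],[0,0,0],-1],[[0,0,0],[0,0,0],-1],[[0,0,0],[0,0,0],-1],[[0,0,0],[0,0,0],-1]]'
python3 - <<'E'
from h import *
s=bot.capture("side");cv2.imwrite("pics/s16.png",s)
d=s[:,:,2].astype(int)-s[:,:,0];m=(d[100:190,225:310]>25)
np.set_printoptions(linewidth=250)
for r in range(100,190,2): print(r,''.join('#' if m[r-100,c] else '.' for c in range(0,85)))
E
```

```text
time: 20.07
tool_pos: [499.4, -27.8, 387.8]
tcp_rot: [3.141, 0.001, 1.508]
contact_force: [0.8, 0.5, -3.3]
grip_width: 24.1
finger_force: 29.3
time: 20.9
tool_pos: [498.8, 135.8, 302.7]
tcp_rot: [-3.14, 0.001, 1.509]
contact_force: [-0.2, -0.7, -3.8]
grip_width: 24.7
finger_force: 29.3
time: 21.73
tool_pos: [499.3, 159.2, 299.0]
tcp_rot: [-3.141, 0.001, 1.507]
contact_force: [-0.2, -0.8, -3.9]
grip_width: 24.3
finger_force: 29.3
100 .....................................................................................
102 ................#....................................................................
104 .....................................................................................
106 .....................................................................................
108 .....................................................................................
110 .....................................................................................
112 .....................................................................................
114 .................................
[... 2682 characters left out ...]
...............................#################......###########.....
176 ......................................##......##################.....................
178 .......................................#.......################......................
180 ................................................########.............................
182 .....................................................................................
184 .....................................................................................
186 .....................................................................................
188 .....................................................................................
```

Run:
```python
from h import *
a=cv2.imread("pics/s5.png");b=cv2.imread("pics/s16.png")
P0=np.array([501.2,167,298.8]);P1=np.array([499.3,159.2,299.0])
for n,(x,y,w,h),off in(("upper",(250,122,22,14),[0,0,-5]),("finger",(240,95,35,25),[0,0,0]),("kink",(251,137,10,13),[-10,0,-30]),("utip",(264,129,9,11),[15,0,-20]),("low",(258,148,20,18),[5,0,-80])):
    r=cv2.matchTemplate(b[y-15:y+h+25,x-20:x+w+25],a[y:y+h,x:x+w],cv2.TM_CCOEFF_NORMED);_,v,_,l=cv2.minMaxLoc(r)
    print(n,round(v,2),"found",(l[0]-20,l[1]-15),"expected",np.round(proj("side",P1+off)-proj("side",P0+off),1).ravel())
d=b.astype(int)
np.set_printoptions(linewidth=250)
g=cv2.cvtColor(b,cv2.COLOR_BGR2GRAY)
for r in range(122,200,2): print(r,''.join('%4d'%v for v in g[r,244:288:1]))
```

```text
upper 0.98 found (0, 3) expected [0.3 2.8]
finger 0.99 found (0, 3) expected [0.3 2.8]
kink 0.98 found (0, 2) expected [0.3 2.8]
utip 0.96 found (0, 3) expected [0.4 2.8]
low 0.85 found (0, 2) expected [0.3 2.7]
122  111  81  77  76  78  76  76  77  75  73  87 130 165 174 174 172 173 172 172 174 171 155 109  62  44  57  73  78  77  79  77  78  88 123 165 176 175 176 174 154 101  56  47  51
124  127  87  77  78  77  75  77  77  75  73  83 125 166 176 176 176 174 174 173 173 171 159 125  72  45  56  72  76  78  79  78  77  86 124 165 176 176 175 173 158 111  65  50  50
126  151 110  81  78  78  77  77  77  77  74  79 118 164 175 174 173 171 169 169 166 166 159 134  79  46  54  68  77  78  78  81  82  93 130 166 175 177 177 174 157 113  66  52  49
128  165 136  96  78  77  76  78  76  76  76  80 112 154 158 146 127 112 102 101 103 104 103  99  72  49  50  65  74  78  79  83  98 128 158 173 177 177 177 175 160 115  68  50  51
130  173 161 130  96  79  77  78  78  77  79  71  73  91  95 102 119 139 147 153 155 151 136 113  81  57  52  61  74  84  98 126 153 170 175 177 179 177 175 174 164
[... 5470 characters left out ...]
3 174 173 174 175 175 174 173 174 173 173 173 173 173 174 174 171 157 134 117 100  88  84  85  86  87  97 123 159 170 171 173 173 175 175 174 175 176 176 174
194  175 174 175 175 176 176 175 176 174 173 172 173 171 172 173 173 173 172 170 170 168 161 141 118 103  92  88  85  87  85  87 108 145 162 165 169 172 176 176 176 177 176 176 177
196  173 175 175 175 174 174 174 173 173 172 172 173 171 171 170 168 168 166 164 165 164 162 149 124 109  96  86  87  87  84  85 104 140 159 165 166 167 175 177 178 176 178 178 177
198  174 175 174 174 174 173 174 175 172 171 170 168 166 163 163 164 163 160 161 164 165 164 162 149 122 104  89  83  84  87  92 108 139 161 167 167 167 172 175 177 177 177 176 175
```

```bash
python3 -m pendant '[[[0.1,0,0],[0,0,0],-1],[[0.2,0,0],[0,0,0],-1],[[0.3,0,0],[0,0,0],-1],[[0.4,0,0],[0,0,0],-1],[[0.4,0,0],[0,0,0],-1],[[0.35,0,0],[0,0,0],-1],[[0.3,0,0],[0,0,0],-1],[[0.25,0,0],[0,0,0],-1],[[0.2,0,0],[0,0,0],-1],[[0.2,0,0],[0,0,0],-1]]'
python3 -m pendant '[[[0.15,0,0],[0,0,0],-1],[[0.1,0,0],[0,0,0],-1],[[0.1,0,0],[0,0,0],-1],[[0.1,0,0],[0,0,0],-1],[[0.05,0,0],[0,0,0],-1],[[0.01,0,0],[0,0,0],-1],[[0,0,0],[0,0,0],-1],[[0,0,0],[0,0,0],-1],[[0,0,0],[0,0,0],-1],[[0,0,0],[0,0,0],-1]]'
python3 -m pendant '[[[0,0,-0.05],[0,0,0],-1],[[0,0,-0.1],[0,0,0],-1],[[0,0,-0.15],[0,0,0],-1],[[0,0,-0.15],[0,0,0],-1],[[0,0,-0.15],[0,0,0],-1],[[0,0,-0.15],[0,0,0],-1],[[0,0,-0.1],[0,0,0],-1],[[0,0,-0.1],[0,0,0],-1],[[0,0,-0.1],[0,0,0],-1],[[0,0,-0.05],[0,0,0],-1]]'
python3 -c "
from plant import bot
print(bot.get_obs()['contact_force'],bot.get_obs()['moment'])"
```

```text
time: 22.62
tool_pos: [580.9, 159.4, 298.6]
tcp_rot: [-3.14, 0.001, 1.507]
contact_force: [-0.2, -0.4, -3.0]
grip_width: 24.1
finger_force: 29.3
time: 23.45
tool_pos: [594.5, 159.6, 298.4]
tcp_rot: [-3.138, 0.001, 1.508]
contact_force: [-4.9, 1.3, -6.0]
grip_width: 24.3
finger_force: 29.5
time: 24.28
tool_pos: [595.5, 159.4, 265.4]
tcp_rot: [-3.14, 0.001, 1.507]
contact_force: [-0.6, -0.6, -4.0]
grip_width: 24.5
finger_force: 29.3
[-0.60125416 -0.64785266 -3.99618445] [-0.02367775 -0.06818713 -0.00090148]
```

```bash
python3 -m pendant '[[[0,0,-0.03],[0,0,0],-1],[[0,0,-0.03],[0,0,0],-1],[[0,0,-0.03],[0,0,0],-1],[[0,0,-0.03],[0,0,0],-1],[[0,0,0],[0,0,0],-1],[[0,0,0],[0,0,0],-1],[[0,0,0],[0,0,0],-1],[[0,0,0],[0,0,0],-1],[[0,0,0],[0,0,0],-1],[[0,0,0],[0,0,0],-1]]'
```

```text
time: 25.12
tool_pos: [595.6, 159.5, 262.4]
tcp_rot: [-3.141, 0.001, 1.507]
contact_force: [-0.4, -1.2, -3.7]
grip_width: 24.2
finger_force: 29.3
```

```bash
python3 -m pendant '[[[0,0,-0.02],[0,0,0],-1],[[0,0,-0.02],[0,0,0],-1],[[0,0,-0.02],[0,0,0],-1],[[0,0,0],[0,0,0],-1],[[0,0,0],[0,0,0],-1],[[0,0,0],[0,0,0],-1],[[0,0,0],[0,0,0],-1],[[0,0,0],[0,0,0],-1],[[0,0,0],[0,0,0],-1],[[0,0,0],[0,0,0],-1]]'
```

```text
time: 25.95
tool_pos: [595.6, 159.5, 260.8]
tcp_rot: [-3.141, 0.001, 1.507]
contact_force: [-0.7, 0.6, -0.4]
grip_width: 24.4
finger_force: 29.8
```

```bash
python3 -m pendant '[[[0,0,0],[0,0,0],-0.5],[[0,0,0],[0,0,0],-0.46],[[0,0,0],[0,0,0],-0.42],[[0,0,0],[0,0,0],-0.38],[[0,0,0],[0,0,0],-0.34],[[0,0,0],[0,0,0],-0.3],[[0,0,0],[0,0,0],-0.2],[[0,0,0],[0,0,0],0],[[0,0,0],[0,0,0],0.2],[[0,0,0],[0,0,0],0.4]]'
python3 -m pendant '[[[0,0,0],[0,0,0],0.6],[[0,0,0],[0,0,0],0.7],[[0,0,0.1],[0,0,0],0.7],[[0,0,0.2],[0,0,0],0.7],[[0,0,0.3],[0,0,0],0.7],[[0,0,0.4],[0,0,0],0.7],[[0,0,0.5],[0,0,0],0.7],[[0,0,0.5],[0,0,0],0.7],[[0,0,0.5],[0,0,0],0.7],[[0,0,0.5],[0,0,0],0.7]]'
python3 -m pendant '[[[0,0,0.5],[0,0,0],0.7],[[0,0,0.5],[0,0,0],0.7],[[0,0,0],[0,0,0],0.7],[[0,0,0],[0,0,0],0.7],[[0,0,0],[0,0,0],0.7],[[0,0,0],[0,0,0],0.7],[[0,0,0],[0,0,0],0.7],[[0,0,0],[0,0,0],0.7],[[0,0,0],[0,0,0],0.7],[[0,0,0],[0,0,0],0.7]]'
python3 - <<'E'
from h import *
cv2.imwrite("pics/e0.png",bot.capture("side"))
E
```

```text
time: 26.78
tool_pos: [595.6, 159.5, 260.5]
tcp_rot: [-3.141, 0.001, 1.507]
contact_force: [-0.1, 0.5, -0.2]
grip_width: 52.4
finger_force: 0.0
time: 27.62
tool_pos: [595.6, 159.5, 352.5]
tcp_rot: [3.141, 0.001, 1.508]
contact_force: [0.4, -0.7, 0.3]
grip_width: 78.2
finger_force: 0.0
time: 28.45
tool_pos: [595.6, 159.4, 380.3]
tcp_rot: [-3.14, 0.001, 1.507]
contact_force: [0.1, -0.4, -0.7]
grip_width: 77.7
finger_force: 0.0
```

```bash
Z='see'; for i in 1 2 3 4 5 6; do python3 -m pendant '[[[0,0,0],[0,0,0],0.7],[[0,0,0],[0,0,0],0.7],[[0,0,0],[0,0,0],0.7],[[0,0,0],[0,0,0],0.7],[[0,0,0],[0,0,0],0.7],[[0,0,0],[0,0,0],0.7],[[0,0,0],[0,0,0],0.7],[[0,0,0],[0,0,0],0.7],[[0,0,0],[0,0,0],0.7],[[0,0,0],[0,0,0],0.7]]' | head -1; python3 -c "
from h import *
cv2.imwrite('pics/e$i.png',bot.capture('side'))"; done
python3 - <<'E'
from h import *
p=proj("side",[[595,159,273],[595,115,46],[595,205,46],[595,159,150]]);print(np.round(p))
I=[cv2.imread(f"pics/e{k}.png").astype(int) for k in range(7)]
x0,y0=p.min(0).astype(int)-8;x1,y1=p.max(0).astype(int)+8
for a,b in zip(I,I[1:]): d=np.abs(a-b)[y0:y1,x0:x1].max(2);print((d>20).sum(),d.max())
# hook copper extents
s=I[6];d=s[:,:,2]-s[:,:,0]; m=(d[y0:y0+60,x0:x1]>25);ys,xs=np.nonzero(m);print("copper",xs.min()+x0,xs.max()+x0,ys.min()+y0,ys.max()+y0)
E
```

```text
time: 29.33
time: 30.22
time: 31.1
time: 31.98
time: 32.87
time: 33.75
[[308. 131.]
 [315. 218.]
 [301. 191.]
 [308. 174.]]
187 54
29 30
0 20
0 5
0 6
0 6
copper 292 315 131 175
```

Run:
```python
from h import *
a=cv2.imread("pics/side0.png").astype(int);b=cv2.imread("pics/e6.png").astype(int)
d=np.abs(a-b).max(2)
for n,(x0,x1,y0,y1) in dict(green=(335,365,300,365),red=(395,425,290,345),snips=(200,270,245,285),hoop=(172,228,172,214),reels=(250,290,385,475)).items(): print(n,(d[y0:y1,x0:x1]>40).sum())
g=b.sum(2)//3
print("hook/plate map (# = changed from start)")
for r in range(124,226,3): print(r,''.join('#' if d[r,c]>30 else '.' for c in range(280,345)))
```

```text
green 90
red 0
snips 20
hoop 483
reels 0
hook/plate map (# = changed from start)
124 .................................................................
127 .........................##......................................
130 .......................#####...##................................
133 ....................##..#....#....##.............................
136 ...................##.###.......####.............................
139 ....................#.##..........##.............................
142 ....................#.##.........................................
145 ....................#.##.........................................
148 .................................................................
151 .......................#.........................................
154 .................................................................
157 ...........................##....................................
160 .................................................................
163 .....................###........#................................
166 .....................##########....
[... 660 characters left out ...]

196 ########...............############..............................
199 ##########...............#########...............................
202 ##########...#.#..........########...............................
205 ##################.........#######...............................
208 ###################..........#####...............................
211 ####################..........####...............................
214 .#...#################...........................................
217 #######################..........................................
220 ..........###############........................................
223 ...........###############.......................................
```

```bash
python3 -c "
from plant import bot
print(bot.close_job())"
```

```text
the job is handed in; nothing more can be done
None
```

The blue-banded plate now hangs from the S-hook on the rail, let go and no longer swinging in the last side-camera frames. I handed the job in at about 34 s of the 72 s; no verdict came back.

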